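# Start the hold-down nut on the board fixture

## Task

Start the big brass nut with the two red marks on the upright stud of the circuit-board fixture: set it squarely over the stud so that it sits on the thread start with its red marks about an eighth of a turn clockwise (seen from above) of the red lines on the fixture, then, keeping it on the stud, back it off anticlockwise until the marks meet the lines and the thread drops in. Leave it sitting fully down on the white collar and let go; leave the plain steel nut where it lies.

Things in the scene. Friction and masses are not known exactly. Their poses are not given: they have to be found in the camera images.
- nut: Loose brass hex nut, 58 mm across flats, 30 mm high, 0.3 kg, flat on the bench. Origin: centre of underside; z up; x through a corner; flats face 30, 90 and 150 degrees from x. Red marks on top at the +x and -x corners. Bore 22 mm with two 14 mm wide slots under the marks: same after half a turn. Slotted part is the lowest 10 mm, hollow above. Swaps places with an unmarked steel nut and a black ring.
- nut_mark (a point): Red mark on the nut's +x corner: on its top face, 28 mm from the axis. Marks over 20 degrees off the red lines: nut rests on the lugs, underside 47 mm above the bench. Within 10 degrees (either mark on either line): it goes freely down to the collar, underside at 30 mm; lower it or let go. First set it on with marks 40 to 70 degrees clockwise of the lines seen from above, then turn anticlockwise.
- fixture: Fixed green board, 200 x 160 mm, top at 21 mm, parts on it under 32 mm, white collar 88 mm across, top at 30 mm, upright steel stud in its middle. Origin: stud axis at bench height; z up; x along the red lines, painted to both sides. Stud 17 mm thick, tapering from 52 mm to a 6 mm tip at 66 mm; two lugs (thread starts) along +x and -x reach 17 mm from the axis, 5 mm wide, top at 47 mm.
- steel_nut: Plain steel hex nut without marks, 50 mm across flats, 28 mm high, loose on the bench. Not wanted: leave it. Origin: centre of its underside.
Mind the look-alikes: they are no part of the job. Of the things that look like the nut, the largest one is meant.

How it is judged:
By the outcome, as a careful person would: the job done as asked, in the order asked, and still so for the second after the job is handed in, with the robot touching nothing.
It also fails if it takes over 38 s, if anything falls off the work surface, if the arm or the gripper's body presses on something with over 40 N, if the wrist force passes 120 N, or if a joint passes its speed limit or range.

## Robot

A 6-joint arm with a two-finger parallel gripper is mounted at the origin on the work surface. World frame = base frame: x ahead of the robot, y to its left, z up, the work surface at z = 0. Lengths are in m, angles in degrees, forces in N, time in s.
With the tool pointing down it reaches from about 0.25 to 0.725 m from the base axis. Payload 9.7 kg.
Tool frame: the origin (TCP) lies midway between the tips of the shut fingers; the grasp point (between the pads) lies 19 mm behind it; z points along the fingers, y is the line along which they close (so a half turn about z gives the same grasp; the last joint's range is limited). The gripper opens to 85 mm and grips with 20 to 120 N. Pads are 22 mm wide; open, the fingers measure 114 mm over their backs; the gripper's body (76 mm by 85 mm) begins 54 mm behind the grasp point. The pads swing forward as they close: fully open they stand 13 mm farther back than shut.
Start: joints at [-70.417, 4.979, 10.078, 95.1, 0, 90], TCP at [0.184, -0.518, 0.231] pointing down, gripper open.
Joint ranges: [-179.16, 179.16], [-48.56, 103.87], [-65.8, 70.77], [-126.05, 130.52], [-82.76, 87.17], [-180, 180]. Speed limits (degrees/s): [127.2, 127.2, 147.25, 180, 180, 180].

## Interface

Orientations are given as [roll, pitch, yaw] about the fixed x, y, z axes, in that order (R = Rz(yaw) Ry(pitch) Rx(roll)).
In Python, from bench import ctrl, read_camera, camera_info gives the robot as it stands. The module is installed in compiled form; this text tells all that it offers.
- The arm moves only by the tool step_arm, never from a script. Its argument "rows" is a list that holds one entry, the list of rows, each a list of 7 numbers: the shift along the world's x, y, z each as a share of 0.3 m, from -1 to 1, then the turn, a rotation vector about the world's x, y, z each as a share of pi rad, from -1 to 1, then the opening, from 0 (shut) to 1 (fully open). In form: [[[dx, dy, dz, wx, wy, wz, gripper], ...]]. A call has 1 to 12 rows; each row is the pose to reach, as a shift and turn from the pose commanded when the call began, turning the shorter way round; what a row does not reach only later rows make up. A row lasts 1/8 s, in which the tool goes at most 62.5 mm and 10.7 degrees, less where a joint would pass 70% of its speed; a pose out of reach is approached as far as the arm can. A call with a number of a shift or a turn outside -1 to 1 is refused whole. A call with a gripper value outside its range is refused whole. The fingers move at their own pace and stop on an object; the grip force is fixed at half the most. Time passes only in rows, so rows that repeat a pose let the fingers close. It gives the time, the measured TCP pose, the force, the opening and the grip force at its end, in the units of the state.
- ctrl.observe(): the state, without advancing time (a new reading comes with each control period).
- read_camera(name): name is "side" or "top" or "wrist"; returns (picture, depth): 420x560x3 uint8, red, green, blue; 420x560 float32, m along the optical axis (not along the pixel's ray), 0 where there is no reading.
- camera_info(name): a dict with "fx", "fy", "cx", "cy" (pixels), "eye" and "orientation" of the camera in the world. Camera axes: x right, y up, looking along -z (the intrinsics and any distortion apply to the point x, -y, -z); pixel columns grow to the right and rows downward; lengths in m; the calibration is good to about 2 mm. A picture is of the moment at which its call begins: read the wrist's pose just before it. camera_info takes no time and is no camera call; for the wrist camera it gives the pose at the moment of the call.
- ctrl.job_done(): hands the job in; it is judged then, once.
The state is a dict: "time": time; "joints": joint angles; "dq": joint speeds; "effort": joint torques, N m; "tcp_pos": TCP position; "orientation": TCP orientation; "wrist_force": force on the tool from outside, world axes, zero at the start; "wrist_torque": the same for the moment, N m; "grip_width": finger opening in m; "grasp_force": force on a finger pad.
Only numpy, scipy, OpenCV 4.12 (cv2) and the standard library are available. Lean on these libraries where they do the work, as an engineer would, in place of code of your own. Each camera call takes 0.05 s, during which the arm holds its last target. There are 200 camera calls.

## Working session

There is one attempt and no reset: what is moved stays moved. The work goes in short steps, Python scripts to look and compute and a tool call to move; the robot and the scene stay as the last step left them, time stands still between calls to the robot, and variables do not carry over. Pictures are saved under pics/ and viewed, at most 10 in all, crops included, and the job is handed in when it is done.

Besides the shell and the picture viewer there is one more tool, called after "Emit:" as a command line: name --argument value ..., lists and objects as JSON in quotes. step_arm: Moves the arm, as the interface text tells. Shift numbers are shares of 0.3 m and turn numbers shares of pi rad, none past 1 either way. Its arguments: {"type":"object","properties":{"rows":{"type":"array","items":{"type":"array","items":{"type":"array","items":{"type":"number","minimum":-1,"maximum":1}}}}},"required":["rows"]}

```bash
mkdir -p pics
cat > h.py <<'E'
import numpy as np, cv2
from scipy.spatial.transform import Rotation as R
from bench import ctrl, read_camera, camera_info
def cam(n):
    i=camera_info(n); p,d=read_camera(n); return i,p,d
E
python3 - <<'E'
from h import *
for n in ["top","side"]:
    i,p,d=cam(n); print(n,i); np.savez(f"{n}0.npz",p=p,d=d); cv2.imwrite(f"pics/{n}0.png",p[:,:,::-1])
print(ctrl.observe())
E
```

```text
top {'fx': 402.9250964698342, 'fy': 402.9250964698342, 'cx': 285.58609342874985, 'cy': 205.70683635719612, 'eye': array([0.43450772, 0.08413759, 0.91965281]), 'orientation': array([  7.37639737,   0.13501634, -89.55111356])}
side {'fx': 527.9026258018322, 'fy': 527.9026258018322, 'cx': 281.1392417835649, 'cy': 205.50584436118834, 'eye': array([ 0.48127729, -0.81547251,  0.63362281]), 'orientation': array([57.02862556,  0.15781457, -3.93518239])}
{'time': 0.1, 'joints': array([-7.04155451e+01,  5.00866940e+00,  1.00400099e+01,  9.50986141e+01,
        6.40080958e-04,  8.99994500e+01]), 'dq': array([ 0.07612714, -0.09643028,  0.02744146,  0.04674176,  0.00633708,
        0.01778756]), 'effort': array([-3.73846497e-04, -5.21561801e+01,  4.65652907e+01,  1.60481822e-02,
        8.43814746e-06, -6.13513805e-06]), 'tcp_pos': array([ 0.18429656, -0.51800005,  0.23065614]), 'orientation': array([-1.79932726e+02, -6.40726264e-04,  1.95850041e+01]), 'wrist_force': array([-0.52159871, -0.63086716,  0.02479499]), 'wrist_torque': array([-0.01354423,  0.01786246, -0.00124991]), 'grasp_force': 0.0, 'grip_width': 0.08538902982272102}
```

View pics/top0.png

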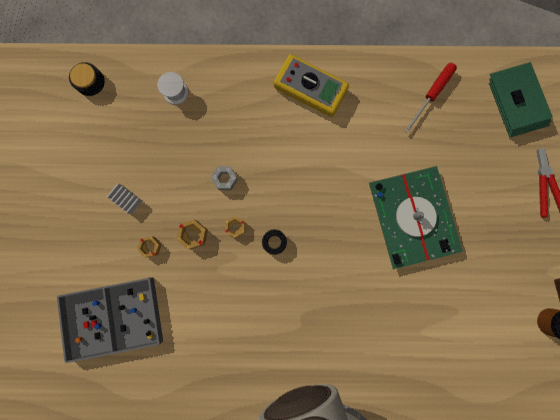

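The top view shows these objects:
- Nut candidates are brass at (149,246), (193,235) and (235,228), steel at (224,178), and a black ring at (274,242).
- The largest brass one is at (193,235).
- The fixture is at (417,216).

I'll check the choice in a close crop and measure.

```bash
cat >> h.py <<'E'
def ray(i,uv,z):
    uv=np.atleast_2d(uv).astype(float)
    v=np.c_[(uv[:,0]-i['cx'])/i['fx'],-(uv[:,1]-i['cy'])/i['fy'],-np.ones(len(uv))]
    w=R.from_euler('xyz',i['orientation'],degrees=True).apply(v)
    return i['eye']+w*((z-i['eye'][2])/w[:,2])[:,None]
def blobs(m,amin):
    n,l,s,c=cv2.connectedComponentsWithStats(m.astype(np.uint8)); return [(s[k,4],c[k],l==k) for k in range(1,n) if s[k,4]>=amin]
def masks(p):
    h,s,v=cv2.split(cv2.cvtColor(p,cv2.COLOR_RGB2HSV)); 
    red=((h<6)|(h>174))&(s>170)&(v>110)
    brass=(h>14)&(h<28)&(s>150)&(v>90)
    white=(s<40)&(v>170)
    return red,brass,white
E
python3 - <<'E'
from h import *
i=camera_info("top"); f=np.load("top0.npz"); p=f['p'];d=f['d']
red,brass,white=masks(p)
for a,c,m in blobs(red,3):
    if 120<c[0]<470 and 120<c[1]<290: print("red",a,c.round(1),ray(i,c,.03).round(4), np.median(d[m]))
for a,c,m in blobs(brass,40):
    if 120<c[0]<300: print("brass",a,c.round(1),ray(i,c,.03).round(4))
for a,c,m in blobs(white,200): print("white",a,c.round(1),ray(i,c,.03).round(4))
C=lambda x,y,w,h:cv2.resize(p[y:y+h,x:x+w],(400,400),interpolation=cv2.INTER_CUBIC)
cv2.imwrite("pics/c1.png",np.hstack([C(135,160,150,150),C(365,160,105,105)])[:,:,::-1])
E
```

```text
red 80 [408.2 191.3] [[ 0.5841 -0.1867  0.03  ]] 0.90737903
red 4 [242.5 221.5] [[0.5137 0.1823 0.03  ]] 0.8983254
red 25 [420.2 229. ] [[ 0.5    -0.2105  0.03  ]] 0.8883774
red 9 [181.1 225.7] [[0.5034 0.318  0.03  ]] 0.8905823
red 4 [226.5 230.5] [[0.4934 0.2173 0.03  ]] 0.8978591
red 5 [141.8 239.6] [[0.4719 0.4035 0.03  ]] 0.8958493
red 52 [424.5 248.8] [[ 0.4565 -0.2185  0.03  ]] 0.89181316
red 10 [199.8 242.2] [[0.4672 0.2754 0.03  ]] 0.8852943
red 4 [153.  253.2] [[0.4423 0.3773 0.03  ]] 0.8913294
brass 90 [232.3 221.5] [[0.5136 0.205  0.03  ]]
brass 167 [196.5 227.9] [[0.4987 0.2839 0.03  ]]
brass 99 [237.4 231.5] [[0.4915 0.1931 0.03  ]]
brass 170 [186.1 240.2] [[0.4714 0.3057 0.03  ]]
brass 89 [152.4 242.6] [[0.4654 0.3799 0.03  ]]
brass 80 [143.9 250.8] [[0.4474 0.3975 0.03  ]]
```

View pics/c1.png

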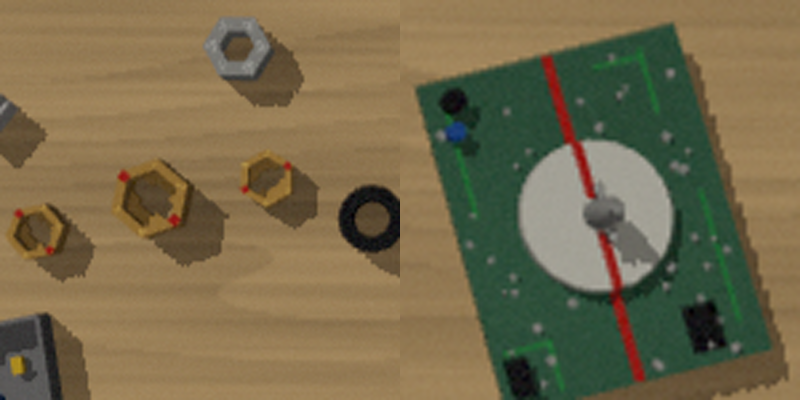

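View pics/side0.png

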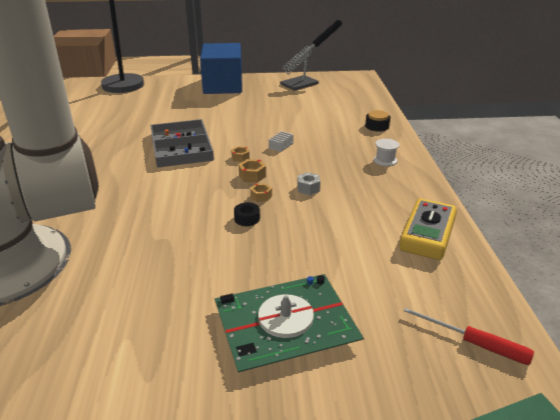

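The crop shows the middle brass nut (193,235) is clearly the largest. Its marks are 55.9 mm apart, against the 56 mm expected, so it is the one. Next I'll refine the fixture position and check the wrist camera's offset.

```bash
cat >> h.py <<'E'
def collar(i,p,box=None,vmin=120):
    h,s,v=cv2.split(cv2.cvtColor(p,cv2.COLOR_RGB2HSV)); m=((s<60)&(v>vmin))
    if box: k=np.zeros_like(m); k[box[1]:box[3],box[0]:box[2]]=1; m=m&k
    a,c,m=max(blobs(m,50),key=lambda b:b[0])
    cs,_=cv2.findContours(m.astype(np.uint8),cv2.RETR_EXTERNAL,cv2.CHAIN_APPROX_NONE)
    q=cv2.convexHull(max(cs,key=len))[:,0]; w=ray(i,q,.03)[:,:2].astype(np.float32)
    e=cv2.fitEllipse(w*1000); return e,c
E
python3 - <<'E'
from h import *
f=np.load("top0.npz"); print(collar(camera_info("top"),f['p'],(370,165,465,270)))
f=np.load("side0.npz"); print(collar(camera_info("side"),f['p'],(215,275,360,365)))
i=camera_info("wrist"); o=ctrl.observe(); print(i); Rt=R.from_euler('xyz',o['orientation'],degrees=True)
print("cam in tool",Rt.inv().apply(i['eye']-o['tcp_pos'])); Rc=R.from_euler('xyz',i['orientation'],degrees=True)
print((Rt.inv()*Rc).as_matrix().round(3))
E
```

```text
(((525.5218505859375, -184.83734130859375), (49.922393798828125, 87.30272674560547), 105.88343811035156), array([407.01607143, 218.11785714]))
(((531.9314575195312, -222.3231658935547), (47.041748046875, 94.76374816894531), 105.31898498535156), array([288.62458101, 322.82681564]))
{'fx': 334.13395718362216, 'fy': 334.13395718362216, 'cx': 273.21334000222276, 'cy': 213.35402514159458, 'eye': array([ 0.25558094, -0.49194015,  0.37219639]), 'orientation': array([-17.18050556,   0.10074793, -70.41267699])}
cam in tool [ 0.07589723 -0.00082351 -0.14153853]
[[ 0.     0.955  0.295]
 [ 1.    -0.     0.001]
 [ 0.001  0.295 -0.955]]
```

Emit:
step_arm --rows '[[[0.5,0.5,0,0,0,0,1],[1,1,0,0,0,0,1],[1,1,0,0,0,0,1],[1,1,0,0,0,0,1],[1,1,0,0,0,0,1],[1,1,0,0,0,0,1],[1,1,0,0,0,0,1],[1,1,0,0,0,0,1],[1,1,0,0,0,0,1],[1,1,0,0,0,0,1]]]'

```text
time: 1.35
tcp_pos: [0.4837, -0.219, 0.2313]
orientation: [180.0, 0.0, 19.5]
wrist_force: [-0.4, -0.4, -0.2]
grip_width: 0.0856
grasp_force: 0.0
```

```bash
cat >> h.py <<'E'
def collar2(i,p,tol=0.0):
    # white + red + grey inside: use closing, then ellipse of hull mapped to z=.03
    h,s,v=cv2.split(cv2.cvtColor(p,cv2.COLOR_RGB2HSV)); m=((s<60)&(v>110)).astype(np.uint8)
    m=cv2.morphologyEx(m,cv2.MORPH_OPEN,np.ones((5,5))); m=cv2.morphologyEx(m,cv2.MORPH_CLOSE,np.ones((15,15)))
    out=[]
    for a,c,k in blobs(m,1500):
        cs,_=cv2.findContours(k.astype(np.uint8),cv2.RETR_EXTERNAL,cv2.CHAIN_APPROX_NONE)
        w=ray(i,cv2.convexHull(max(cs,key=len))[:,0],.03)[:,:2].astype(np.float32)
        out.append((cv2.fitEllipse(w*1000),c,a))
    return out
def rline(i,p,ctr,z=.0215):
    red=masks(p)[0]; vu=np.argwhere(red); w=ray(i,vu[:,::-1],z)[:,:2]
    r=np.linalg.norm(w-ctr,axis=1); w=w[(r>.05)&(r<.1)]
    l=cv2.fitLine(w.astype(np.float32)*1000,cv2.DIST_HUBER,0,.01,.01).ravel()
    return np.degrees(np.arctan2(l[1],l[0])),l[2:],len(w)
E
python3 - <<'E'
from h import *
i,p,d=cam("wrist"); np.savez("w1.npz",p=p,d=d); cv2.imwrite("pics/w1.png",p[:,:,::-1])
o=ctrl.observe(); print(o['time'],o['tcp_pos'],o['orientation'])
i=camera_info("wrist"); np.save("w1i.npy",i)
for e in collar2(i,p): print(e)
print(rline(i,p,np.array([.528,-.204])))
E
```

```text
1.4 [ 0.48369776 -0.21903405  0.23137835] [1.79993592e+02 1.09106025e-03 1.94910920e+01]
(((529.9016723632812, -200.709228515625), (87.92703247070312, 88.4220199584961), 34.36455535888672), array([272.29677939, 135.66392915]), np.int32(6210))
(np.float32(14.46084), array([ 544.9926 , -196.96936], dtype=float32), 530)
```

View pics/w1.png

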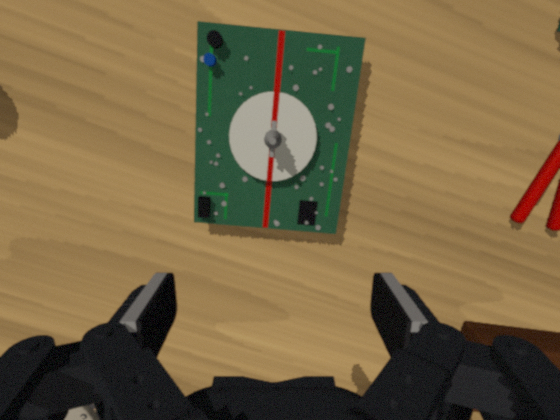

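The wrist view shows the fixture with its collar at (272,136). The fitted diameter is 88 mm as expected, the axis is at (0.5299, -0.2007), and the lines lie at 14.5°. I'm moving on to the nut.

Emit:
step_arm --rows '[[[-0.05,1,0,0,0,0.167,1],[-0.05,1,0,0,0,0.167,1],[-0.05,1,0,0,0,0.167,1],[-0.05,1,0,0,0,0.167,1],[-0.05,1,0,0,0,0.167,1],[-0.05,1,0,0,0,0.167,1]]]'

```text
time: 2.15
tcp_pos: [0.4689, 0.0837, 0.2314]
orientation: [-180.0, -0.0, 49.8]
wrist_force: [-0.6, -0.7, -0.4]
grip_width: 0.0854
grasp_force: 0.0
```

Emit:
step_arm --rows '[[[-0.05,0.59,0,0,0,0,1],[-0.05,0.59,0,0,0,0,1],[-0.05,0.59,0,0,0,0,1],[-0.05,0.59,0,0,0,0,1],[-0.05,0.59,0,0,0,0,1],[-0.05,0.59,0,0,0,0,1]]]'

```text
time: 2.9
tcp_pos: [0.4549, 0.2572, 0.2315]
orientation: [180.0, -0.0, 49.5]
wrist_force: [-0.1, 0.3, -1.3]
grip_width: 0.0855
grasp_force: 0.0
```

```bash
cat >> h.py <<'E'
def marks(i,p,z,ctr,rad=.05):
    out=[]
    for a,c,m in blobs(masks(p)[0],5):
        w=ray(i,c,z)[0,:2]
        if np.linalg.norm(w-ctr)<rad: out.append((a,c.round(1),w.round(4)))
    return out
E
python3 - <<'E'
from h import *
i,p,d=cam("wrist"); i=camera_info("wrist"); cv2.imwrite("pics/w2.png",p[:,:,::-1])
o=ctrl.observe(); print(o['time'],o['tcp_pos'],o['orientation'])
ms=marks(i,p,.03,np.array([.485,.297])); print(ms)
if len(ms)==2:
    a,b=ms[0][2],ms[1][2]; print((a+b)/2,np.linalg.norm(a-b),np.degrees(np.arctan2(*(a-b)[::-1])))
h,s,v=cv2.split(cv2.cvtColor(p,cv2.COLOR_RGB2HSV))
print(d[int(ms[0][1][1]),int(ms[0][1][0])])
E
```

```text
2.95 [0.45482815 0.25734431 0.23155163] [ 1.79984124e+02 -1.75126560e-02  4.95167478e+01]
[(np.int32(45), array([270.2, 106.8]), array([0.5038, 0.32  ])), (np.int32(40), array([271.4, 164. ]), array([0.4683, 0.2767]))]
[0.48605 0.29835] 0.055992320902066586 50.65299498699711
0.32801047
```

View pics/w2.png

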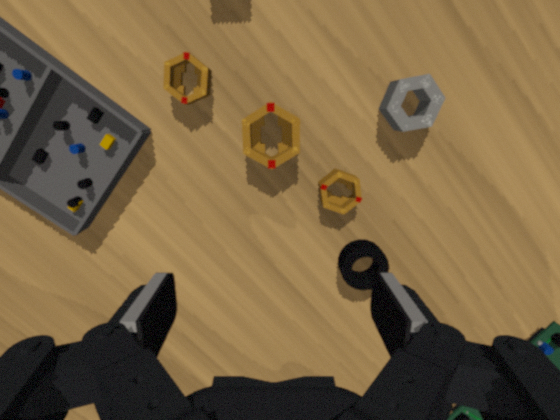

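The nut, marks at (270,107) and (271,164), is at (0.4860, 0.2983) at 50.6°. The marks are 56.0 mm apart, as they should be. I'll centre over it, descend and grip.

Emit:
step_arm --rows '[[[0.104,0.137,-0.1,0,0,0.006,1],[0.104,0.137,-0.3,0,0,0.006,1],[0.104,0.137,-0.5,0,0,0.006,1],[0.104,0.137,-0.65,0,0,0.006,1],[0.104,0.137,-0.72,0,0,0.006,1],[0.104,0.137,-0.765,0,0,0.006,1],[0.104,0.137,-0.765,0,0,0.006,1],[0.104,0.137,-0.765,0,0,0.006,1]]]'

```text
time: 3.95
tcp_pos: [0.4863, 0.3001, 0.0031]
orientation: [180.0, -0.1, 50.7]
wrist_force: [-0.5, 1.0, 1.0]
grip_width: 0.0858
grasp_force: 0.0
```

Emit:
step_arm --rows '[[[0,0,0,0,0,0,0],[0,0,0,0,0,0,0],[0,0,0,0,0,0,0],[0,0,0,0,0,0,0],[0,0,0,0,0,0,0],[0,0,0,0,0,0,0]]]'

```text
time: 4.7
tcp_pos: [0.4862, 0.3002, 0.003]
orientation: [180.0, -0.1, 50.7]
wrist_force: [-0.9, -1.2, 5.6]
grip_width: 0.0568
grasp_force: 66.0
```

Emit:
step_arm --rows '[[[0,0,0.15,0,0,0,0],[0,0,0.3,0,0,0,0],[0,-0.2,0.45,0,0,-0.05,0],[0,-0.4,0.5,0,0,-0.1,0],[0.05,-0.6,0.5,0,0,-0.15,0],[0.1,-0.8,0.5,0,0,-0.2,0],[0.1,-1,0.5,0,0,-0.25,0],[0.1,-1,0.5,0,0,-0.25,0]]]'

```text
time: 5.7
tcp_pos: [0.5152, -0.0036, 0.1515]
orientation: [180.0, 0.0, 5.3]
wrist_force: [-0.5, 1.2, -3.5]
grip_width: 0.0569
grasp_force: 66.2
```

Emit:
step_arm --rows '[[[0.03,-0.2,0,0,0,-0.05,0],[0.04,-0.4,0,0,0,-0.1,0],[0.046,-0.6,0,0,0,-0.15,0],[0.046,-0.667,0,0,0,-0.2,0],[0.046,-0.667,0,0,0,-0.257,0],[0.046,-0.667,0,0,0,-0.257,0],[0.046,-0.667,0,0,0,-0.257,0]]]'

```text
time: 6.58
tcp_pos: [0.4674, -0.2937, 0.1515]
orientation: [-176.7, 0.2, -33.8]
wrist_force: [0.6, -0.0, -2.8]
grip_width: 0.0569
grasp_force: 66.5
```

Run:
```python
from h import *
i,p,d=cam("wrist"); i=camera_info("wrist"); cv2.imwrite("pics/w3.png",p[:,:,::-1])
o=ctrl.observe(); print(o['time'],o['tcp_pos'],o['orientation'],o['wrist_force'],o['grip_width'])
zt=.03+o['tcp_pos'][2]-.003
for m in marks(i,p,zt,o['tcp_pos'][:2],.08): print(m, d[int(m[1][1]),int(m[1][0])])
for e in collar2(i,p): print(e)
```

```text
6.625 [ 0.46689189 -0.29431449  0.15164499] [-176.79542818    0.21729926  -33.81135283] [ 0.46156035 -0.41065557 -2.72957186] 0.05682469434067619
(np.int32(163), array([123.8, 180.9]), array([ 0.5386, -0.2789])) 0.27434245
(np.int32(262), array([187.5, 230.5]), array([ 0.5112, -0.2867])) 0.28393966
(np.int32(396), array([273.2, 249.5]), array([ 0.4878, -0.3092])) 0.12519594
(np.int32(261), array([273.4, 372.1]), array([ 0.4413, -0.2781])) 0.14174958
(((529.8536376953125, -204.0662384033203), (88.56573486328125, 101.42481994628906), 71.72863006591797), array([151.23251182, 199.3467762 ]), np.int32(8034))
```

View pics/w3.png

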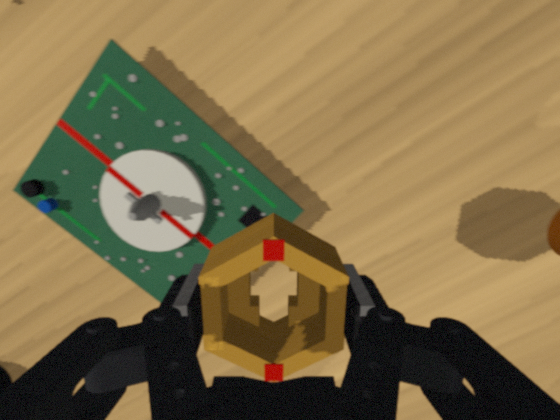

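The nut is held with its marks at (273,250) and (273,372). The TCP is not where I commanded it: it should be at (0.53, -0.20). I'm checking the joints.

Run:
```python
from h import *
for k in range(2):
    o=ctrl.observe(); print({k:np.round(v,3) for k,v in o.items()}); read_camera("wrist")
```

```text
{'time': np.float64(6.625), 'joints': array([-33.88 ,   4.545,   0.753,  86.43 ,   3.204, 179.931]), 'dq': array([ 1.893,  0.225,  0.638, -0.013,  0.945,  0.066]), 'effort': array([ 1.8740e+00, -5.3295e+01,  4.8934e+01, -1.9500e-01,  8.0900e-01,
       -4.0000e-03]), 'tcp_pos': array([ 0.467, -0.294,  0.152]), 'orientation': array([-176.795,    0.217,  -33.811]), 'wrist_force': array([ 0.462, -0.411, -2.73 ]), 'wrist_torque': array([-0.251,  0.088,  0.022]), 'grasp_force': np.float64(66.538), 'grip_width': np.float64(0.057)}
{'time': np.float64(6.675), 'joints': array([-33.794,   4.556,   0.777,  86.428,   3.264, 179.933]), 'dq': array([ 1.45 ,  0.302,  0.385, -0.06 ,  1.034, -0.049]), 'effort': array([-1.4320e+00, -5.3932e+01,  4.8535e+01,  8.0000e-02,  1.7000e-02,
       -3.0000e-03]), 'tcp_pos': array([ 0.468, -0.293,  0.152]), 'orientation': array([-176.736,    0.203,  -33.728]), 'wrist_force': array([ 0.378,  0.604, -3.208]), 'wrist_torque': array([-0.034,  0.01 , -0.021]), 'grasp_force': np.float64(66.539), 'grip_width': np.float64(0.057)}
```

Joint 6 is at its 180° limit, because q6 = q1 + 180 − yaw. The nut is the same after half a turn, so I'll swing round to yaw ≈139.5 instead.

Emit:
step_arm --rows '[[[0,0,0,0,0,0.05,0],[0,0,0,0,0,0.1,0],[0,0,0,0,0,0.15,0],[0,0,0,0,0,0.2,0],[0,0,0,0,0,0.25,0],[0,0,0,0,0,0.3,0],[0,0,0,0,0,0.35,0],[0,0,0,0,0,0.4,0],[0,0,0,0,0,0.45,0],[0,0,0,0,0,0.5,0],[0,0,0,0,0,0.5,0],[0,0,0,0,0,0.5,0]]]'

```text
time: 8.22
tcp_pos: [0.4684, -0.2928, 0.1518]
orientation: [-176.7, 0.2, 56.2]
wrist_force: [-0.1, 0.3, -3.5]
grip_width: 0.0569
grasp_force: 66.5
```

Run:
```python
from h import *
o=ctrl.observe(); r=R.from_euler('xyz',o['orientation'],degrees=True)
d=R.from_euler('xyz',[180,0,139.5],degrees=True)
print((d*r.inv()).as_rotvec()/np.pi, (np.array([.53,-.2007,.1518])-o['tcp_pos'])/.3)
```

```text
[ 0.00383303 -0.0196574   0.46292296] [ 2.05331764e-01  3.06927259e-01 -4.00688552e-05]
```

Emit:
step_arm --rows '[[[0.05,0.05,0,0.0004,-0.002,0.05,0],[0.1,0.1,0,0.0008,-0.004,0.1,0],[0.15,0.2,0,0.0012,-0.006,0.15,0],[0.205,0.307,0,0.0016,-0.008,0.2,0],[0.205,0.307,0,0.002,-0.01,0.25,0],[0.205,0.307,0,0.0024,-0.012,0.3,0],[0.205,0.307,0,0.003,-0.015,0.35,0],[0.205,0.307,0,0.0033,-0.017,0.4,0],[0.205,0.307,0,0.0038,-0.0197,0.463,0],[0.205,0.307,0,0.0038,-0.0197,0.463,0],[0.205,0.307,0,0.0038,-0.0197,0.463,0]]]'

```text
time: 9.6
tcp_pos: [0.5295, -0.2012, 0.1519]
orientation: [180.0, 0.0, 139.4]
wrist_force: [-0.3, 0.6, -3.2]
grip_width: 0.0568
grasp_force: 66.5
```

Run:
```python
from h import *
i,p,d=cam("wrist"); i=camera_info("wrist"); cv2.imwrite("pics/w4.png",p[:,:,::-1])
o=ctrl.observe(); print(o['time'],o['tcp_pos'],o['orientation'],o['joints'].round(1),o['wrist_force'],o['grip_width'])
zt=.03+o['tcp_pos'][2]-.003
ms=[m for m in marks(i,p,zt,o['tcp_pos'][:2],.06) if abs(m[1][0]-273)<30]
for m in ms:print(m, d[int(m[1][1]),int(m[1][0])])
for z in (zt-.002,zt,zt+.002):
    a,b=[ray(i,m[1],z)[0,:2] for m in ms[:2]]; g=b-a
    print("z",z,"ctr-tcp",((a+b)/2-o['tcp_pos'][:2])*1000,np.linalg.norm(g),np.degrees(np.arctan2(g[1],g[0])))
```

```text
9.65 [ 0.52948163 -0.20120788  0.15180629] [1.79998444e+02 1.14958650e-02 1.39403891e+02] [-20.8   6.3   2.7  86.4  -0.   19.8] [ 0.44018365 -0.62390855 -3.16462543] 0.057038762470346276
(np.int32(387), array([273.1, 249.8]), array([ 0.5099, -0.1834])) 0.12433633
(np.int32(268), array([273.3, 372.2]), array([ 0.5523, -0.2197])) 0.14129551
z 0.1768062912715904 ctr-tcp [ 2.65783344 -1.21121395] 0.05678484247964233 -40.51116951168567
z 0.1788062912715904 ctr-tcp [ 1.62842194 -0.33119333] 0.055810286637940486 -40.51116951168568
z 0.1808062912715904 ctr-tcp [0.59901044 0.54882729] 0.054835730796238644 -40.51116951168568
```

View pics/w4.png

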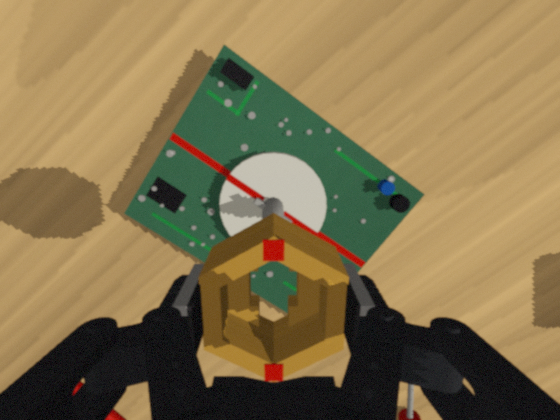

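The nut hangs level and centred, with its marks at (273,250) and (273,372) and the collar behind it at (273,200). I'll fit the visible collar arc from this yaw, so that the camera bias cancels against the nut measurement.

```bash
cat > arc.py <<'E'
from h import *
from scipy.optimize import least_squares
i,p,d=cam("wrist"); i=camera_info("wrist"); o=ctrl.observe(); t=o['tcp_pos'][:2]
h,s,v=cv2.split(cv2.cvtColor(p,cv2.COLOR_RGB2HSV)); m=((s<60)&(v>110)).astype(np.uint8)
m=cv2.morphologyEx(cv2.morphologyEx(m,cv2.MORPH_OPEN,np.ones((5,5))),cv2.MORPH_CLOSE,np.ones((15,15)))
m[:,:150]=0;m[:,400:]=0
a,c,k=max(blobs(m,500),key=lambda b:b[0])
q=cv2.convexHull(np.argwhere(k)[:,::-1].astype(np.int32))[:,0]; q=q[q[:,1]<215]
w=ray(i,q,.03)[:,:2]
f=least_squares(lambda x:np.linalg.norm(w-x[:2],axis=1)-x[2],[*t,.044],loss='soft_l1',f_scale=.0005)
g=least_squares(lambda x:np.linalg.norm(w-x,axis=1)-.044,t,loss='soft_l1',f_scale=.0005)
print("tcp",o['tcp_pos'],o['orientation'][2],"collar",f.x,g.x,len(q),"rms",np.sqrt(np.mean(f.fun**2)))
print("line",rline(i,p,g.x))
E
python3 arc.py
```

```text
tcp [ 0.52949901 -0.20123908  0.15179818] 139.44918278606352 collar [ 0.52839962 -0.19979106  0.04403453] [ 0.52835788 -0.19975966] 18 rms 0.004052540081759147
line (np.float32(14.572823), array([ 515.2264 , -204.37689], dtype=float32), 769)
```

Emit:
step_arm --rows '[[[-0.01,0.006,-0.08,0,0,0,0],[-0.01,0.006,-0.16,0,0,0,0],[-0.01,0.006,-0.22,0,0,0,0],[-0.01,0.006,-0.24,0,0,0,0],[-0.01,0.006,-0.24,0,0,0,0],[-0.01,0.006,-0.24,0,0,0,0]]]'

```text
time: 10.45
tcp_pos: [0.5269, -0.1997, 0.0808]
orientation: [180.0, 0.1, 139.6]
wrist_force: [0.5, 0.3, -3.6]
grip_width: 0.0569
grasp_force: 66.5
```

Run:
```python
from h import *
i,p,d=cam("wrist"); i=camera_info("wrist")
o=ctrl.observe(); print(o['time'],o['tcp_pos'],o['orientation'],o['wrist_force'])
j,q,d=cam("side"); C=q[230:350,220:370]
cv2.imwrite("pics/w5.png",np.hstack([cv2.resize(p,(400,300)),cv2.resize(C,(375,300),interpolation=cv2.INTER_CUBIC)])[:,:,::-1])
```

```text
10.5 [ 0.52697544 -0.19967729  0.08081676] [1.79968462e+02 1.01697940e-01 1.39625029e+02] [ 0.60715636 -0.09226357 -3.20871276]
```

View pics/w5.png

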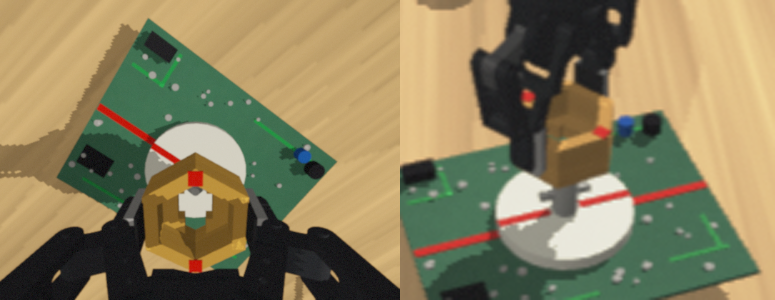

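The nut is square above the stud in both views: in the side crop the stud, at about (563,195), enters below the nut. I'm lowering onto the lugs gently.

Emit:
step_arm --rows '[[[0,0,-0.03,0,0,0,0],[0,0,-0.06,0,0,0,0],[0,0,-0.08,0,0,0,0],[0,0,-0.09,0,0,0,0],[0,0,-0.09,0,0,0,0]]]'

```text
time: 11.18
tcp_pos: [0.5264, -0.1994, 0.0526]
orientation: [-180.0, 0.0, 139.6]
wrist_force: [0.2, 0.4, -3.2]
grip_width: 0.0569
grasp_force: 66.5
```

Emit:
step_arm --rows '[[[0,0,-0.004,0,0,0,0],[0,0,-0.007,0,0,0,0],[0,0,-0.009,0,0,0,0],[0,0,-0.009,0,0,0,0]]]'

```text
time: 11.68
tcp_pos: [0.5265, -0.1994, 0.0501]
orientation: [180.0, 0.0, 139.6]
wrist_force: [-0.4, -1.1, -3.3]
grip_width: 0.0567
grasp_force: 66.5
```

Emit:
step_arm --rows '[[[0,0,-0.002,0,0,0,0],[0,0,-0.003,0,0,0,0],[0,0,-0.003,0,0,0,0]]]'

```text
time: 12.05
tcp_pos: [0.5266, -0.1995, 0.0499]
orientation: [180.0, 0.1, 139.6]
wrist_force: [-4.1, 1.0, 5.7]
grip_width: 0.0568
grasp_force: 67.4
```

There is light contact of about 9 N at 47 mm, so the nut is on the lugs with its marks 55° clockwise. Now I'll turn it anticlockwise by 55°.

Emit:
step_arm --rows '[[[0,0,0,0,0,0,0],[0,0,0,0,0,0,0],[0,0,0,0,0,0.035,0],[0,0,0,0,0,0.07,0],[0,0,0,0,0,0.105,0],[0,0,0,0,0,0.14,0]]]'

```text
time: 12.8
tcp_pos: [0.527, -0.1997, 0.0499]
orientation: [-180.0, 0.1, 165.0]
wrist_force: [-0.5, 1.0, 4.0]
grip_width: 0.0566
grasp_force: 67.4
```

The nut sits about 2 mm off the TCP along the pads, so I'm compensating for that while turning on.

Emit:
step_arm --rows '[[[-0.001,-0.003,0,0,0,0.03,0],[-0.001,-0.004,0,0,0,0.06,0],[-0.001,-0.005,0,0,0,0.09,0],[-0.002,-0.006,0,0,0,0.12,0],[-0.002,-0.006,0,0,0,0.15,0],[-0.002,-0.006,0,0,0,0.164,0],[-0.002,-0.006,0,0,0,0.164,0]]]'

```text
time: 13.68
tcp_pos: [0.5257, -0.2012, 0.0487]
orientation: [180.0, -0.0, -165.7]
wrist_force: [-0.2, 0.1, -4.3]
grip_width: 0.0568
grasp_force: 66.5
```

The lug contact is gone and the thread is aligned. I'm lowering to the collar.

Emit:
step_arm --rows '[[[0,0,-0.015,0,0,0,0],[0,0,-0.03,0,0,0,0],[0,0,-0.042,0,0,0,0],[0,0,-0.048,0,0,0,0],[0,0,-0.048,0,0,0,0]]]'

```text
time: 14.3
tcp_pos: [0.5258, -0.2013, 0.0347]
orientation: [180.0, 0.0, -165.7]
wrist_force: [0.4, -0.7, -2.7]
grip_width: 0.0569
grasp_force: 66.5
```

Emit:
step_arm --rows '[[[0,0,-0.003,0,0,0,0],[0,0,-0.005,0,0,0,0],[0,0,-0.005,0,0,0,0]]]'

```text
time: 14.68
tcp_pos: [0.5259, -0.2013, 0.0333]
orientation: [180.0, 0.0, -165.6]
wrist_force: [0.4, 0.9, -3.2]
grip_width: 0.0568
grasp_force: 66.5
```

Under 1 mm remains, so I'll open and then retreat straight up.

Emit:
step_arm --rows '[[[0,0,-0.001,0,0,0,0.9],[0,0,-0.001,0,0,0,1],[0,0,-0.001,0,0,0,1],[0,0,-0.001,0,0,0,1],[0,0,-0.001,0,0,0,1],[0,0,0.15,0,0,0,1],[0,0,0.3,0,0,0,1],[0,0,0.5,0,0,0,1],[0,0,0.65,0,0,0,1],[0,0,0.65,0,0,0,1],[0,0,0.65,0,0,0,1]]]'

```text
time: 16.05
tcp_pos: [0.5258, -0.2013, 0.2277]
orientation: [180.0, -0.0, -165.6]
wrist_force: [-0.4, -0.1, -0.8]
grip_width: 0.0857
grasp_force: 0.0
```

Run:
```python
from h import *
i,p,d=cam("wrist"); i=camera_info("wrist"); c=np.array([.529,-.2007])
o=ctrl.observe(); print(o['time'],o['tcp_pos'],o['orientation'],o['wrist_force'],o['grip_width'])
print(marks(i,p,.06,c,.04))
j,q,d2=cam("side"); C=q[230:350,220:370]
cv2.imwrite("pics/w6.png",np.hstack([cv2.resize(p,(400,300)),cv2.resize(C,(375,300),interpolation=cv2.INTER_CUBIC)])[:,:,::-1])
h,s,v=cv2.split(cv2.cvtColor(p,cv2.COLOR_RGB2HSV)); b=masks(p)[1]
vu=np.argwhere(b); V=np.c_[(vu[:,1]-i['cx'])/i['fx'],-(vu[:,0]-i['cy'])/i['fy'],-np.ones(len(vu))]*d[b][:,None]
w=R.from_euler('xyz',i['orientation'],degrees=True).apply(V)+i['eye']; w=w[np.linalg.norm(w[:,:2]-c,axis=1)<.035]
print(len(w),np.percentile(w[:,2],[5,50,95]))
```

```text
16.1 [ 0.52554136 -0.20115661  0.22700895] [ 1.79936356e+02 -6.31141521e-02 -1.65646739e+02] [-0.50698865 -0.37260571 -0.31593458] 0.08530669670411281
[(np.int32(63), array([273. , 166.8]), array([ 0.5012, -0.2063]))]
1978 [0.03763187 0.0576424  0.05931547]
```

View pics/w6.png

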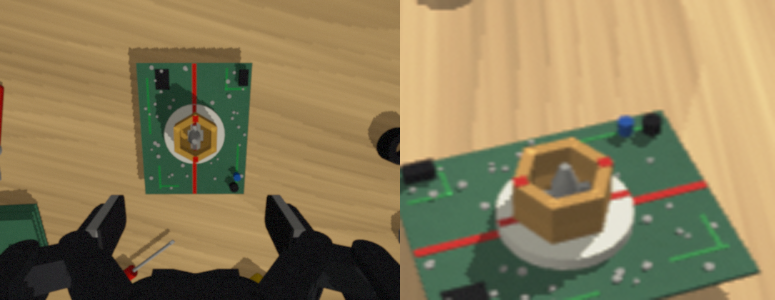

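The nut sits on the collar with its top at about 0.059 m (0.060 expected). The marks are on the red lines, at (195,118) and (195,160) in the left crop, and the gripper is clear. I'm handing in.

```bash
python3 -c "
from bench import ctrl
print(ctrl.job_done())"
```

```text
the job is handed in; nothing more can be done
None
```

The big brass nut was set on the thread start about 55° clockwise, turned anticlockwise onto the red lines and left fully down on the white collar; the arm is clear, the steel nut is untouched, and the job was handed in at about 16 s.

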